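# Bring the tile-marked jar of a glaze carousel to the drip ledge and hold it there

## Robot

A 6-joint arm with a two-finger parallel gripper is mounted at the origin on the work surface. World frame = base frame: x ahead of the robot, y to its left, z up, the work surface at z = 0. Lengths are in m, angles in rad, forces in N, time in s.
With the tool pointing down it reaches from about 0.4 to 0.825 m from the base axis. Payload 7 kg.
Tool frame: the origin (TCP) lies at the very end of the fingers, on their centre line; the grasp point (between the pads) lies 19 mm behind it; z points along the fingers, y is the direction in which the jaws open and shut (so a half turn about z gives the same grasp; the last joint's range is limited). The gripper opens to 88 mm and grips with 3 to 60 N. Pads are 19 mm wide; open, the fingers measure 130 mm over their backs; the gripper's body (78 mm by 193 mm) begins 47 mm behind the grasp point.
Start: joints at [-0.934, 0.359, 0.012, 0, -1.224, -0.288], TCP at [0.231, -0.634, 0.227] pointing down, gripper open.
Joint ranges: [-3.07, 3.07], [-1.43, 2.12], [-1.02, 1.25], [-3.03, 1.67], [-3.05, -0], [-3.03, 3.03]. Speed limits (rad/s): [2.39, 2.39, 3.01, 3.14, 3.14, 3.14].

## Interface

Orientations are given as [roll, pitch, yaw] about the fixed x, y, z axes, in that order (R = Rz(yaw) Ry(pitch) Rx(roll)).
In Python, from station import arm gives the robot as it stands.
- The arm moves only by the shell command python3 -m inch 'ROWS' [FORCE]. ROWS is text: rows parted by semicolons, each of 7 numbers parted by spaces: the closure, from 0 (fully open) to 1 (shut), then the shift along the tool's x, y, z each as a share of 300 mm, from -1 to 1, then the turn, a rotation vector about the tool's x, y, z each as a share of 60 degrees, from -1 to 1. In form: grip tx ty tz rx ry rz; .... A call has 1 to 12 rows; each row is the pose to reach, as a shift and turn from the pose commanded when the call began, along the tool's axes at that moment; what a row does not reach only later rows make up. A row lasts 1/10 s, in which the tool goes at most 50 mm and 8.59 degrees, less where a joint would pass 70% of its speed; a pose out of reach is approached as far as the arm can. A call with a number of a shift or a turn outside -1 to 1 is refused whole. A call with a gripper value outside its range is refused whole. The fingers move at their own pace and stop on an object; FORCE is the grip in N (left out, the last holds). Time passes only in rows, so rows that repeat a pose let the fingers close. It gives the time, the measured TCP pose, the force and the opening at its end, in the units of the state.
- arm.get_state(): the state, without advancing time (a new reading comes with each control period).
- arm.grab_frame(name): name is "scene" or "top" or "wrist"; returns a dict with "img" (480x640x3 uint8, red, green, blue), "range_z" (480x640 float32, m along the optical axis (not along the pixel's ray), 0 where there is no reading), "fx", "fy", "cx", "cy" (pixels), "dist" ([k1, k2, p1, p2, k3] as OpenCV has them; the pictures are not rectified), "extrinsics" (4x4, takes a point from world to camera coordinates); the wrist camera has in their place "tool_from_camera" (4x4, takes a point from camera to tool coordinates, whose origin is the TCP and whose axes are the flange's). Camera axes: x right, y up, looking along -z (the intrinsics and any distortion apply to the point x, -y, -z); pixel columns grow to the right and rows downward; lengths in m; the calibration is good to about 2 mm. A picture is of the moment at which its call begins: read the wrist's pose just before it.
- arm.job_done(): hands the job in, once; it reports no verdict.
The state is a dict: "t": time; "q": joint angles; "qd": joint speeds; "joint_efforts": joint torques, N m; "eef_pos": TCP position; "ee_rot": TCP orientation; "force": force on the tool from outside, world axes, zero at the start; "moment": the same for the moment, N m; "width": finger opening in m.
Only numpy, scipy, OpenCV 4.12 (cv2) and the standard library are available. Lean on these libraries where they do the work, as an engineer would, in place of code of your own. Each camera call takes 0.05 s, during which the arm holds its last target.

## Task

Lift the little steel pail off the centre knob of the glaze carousel and stand it upright on the empty round bat on the bench, without dropping it and without turning the carousel while the pail is still on it. Then turn the carousel until the jar that has the fired test tile on its lid is squarely in front, in line with the middle of the drip ledge, and finish while holding it there: keep your gripper on the carousel so that it cannot turn, and do not let go at the end. Leave the other pots and tools on the bench and on the ledge where they are.

Things in the scene. Friction and masses are not known exactly. Their poses are not given: they have to be found in the camera images.
- stand: The fixed steel foot of the glaze carousel, bolted down: a round foot 210 mm across with a drip ledge sticking out on its front side. Origin on the bench, on the carousel's upright axis; its x axis points away from the ledge (the front, where the ledge is, is -x), z up.
- ledge (a point): Middle of the drip ledge's exposed tray, 18 mm above the bench, 174 mm in front of the carousel's axis. The ledge is a flat tray 110 mm wide with a 24 mm high rim that ends 210 mm from the axis; a small clay tumbler, 62 mm high, stands on it.
- turntable: The turning part: aluminium plate 272 mm across, top 42 mm above the bench, with a centre knob and six lidded white jars (55 mm across, lid tops at 112 mm) evenly on a circle of 102 mm radius, all fast on it. Origin on the bench on the axis; turns about z (up) either way on a bearing with slight friction (0.05 N m), stays where it is left. The marked jar is on its own -x side.
- tile_jar (a point): Centre of the lid of the marked jar (102 mm from the axis, 112 mm above the bench), the only one with an L-shaped test tile fixed on its lid; the tile is 42 mm wide and rises to 146 mm above the bench. The jar is in place when this point lies straight between the axis and the ledge.
- knob_top (a point): Centre of the top face of the carousel's centre knob, on the axis, 150 mm above the bench. The knob is a round black upright cylinder 60 mm across and 34 mm high, on a 38 mm thick column, free all round to 74 mm from the axis. It is fixed to the turntable, so turning it turns the carousel. Its flat top is where the pail stands at the start.
- pail: Small empty steel pail, about 0.17 to 0.34 kg, 75 mm high, 68 mm across at the foot and 92 mm at the rim, with a rigid overhead handle in its own y-z plane. Origin at the centre of its underside, z up.
- pail_grip (a point): Middle of the pail's wooden handle bar, 124 mm above the pail's underside: a straight round bar 13 mm thick and 60 mm long, lying along the pail's y axis, free on both sides and 49 mm above the rim.
- bat: Empty round wooden throwing bat, a flat disc 190 mm across and 12 mm thick, fixed on the bench, on one side of the carousel or the other. Origin at the centre of its underside.
- tumbler: Bystander: small clay tumbler on the drip ledge, 56 mm across, 62 mm high. Origin at the centre of its underside.
- cup_down: Bystander: upturned clay cup, 80 mm across, 50 mm high. Origin at the centre of its underside.
- dish_down: Bystander: upturned low clay dish, 92 mm across, 26 mm high. Origin at the centre of its underside.
- loop_tool: Bystander: loop trimming tool lying flat, 165 mm long along its x axis, 12 mm high. Origin about mid-length, on its underside.
- wood_knife: Bystander: wooden modelling knife lying flat, 168 mm long along its x axis, 7 mm high. Origin about mid-length, on its underside.
- kidney: Bystander: flat steel kidney scraper, 88 mm by 52 mm, 6 mm high. Origin at the centre of its underside.
- heat_gun: Bystander: heat gun lying on its side, barrel 240 mm long along its x axis, 72 mm high. Origin under its barrel.
There are look-alikes about, which are no part of the job. Leave any blue look-alike of the pail alone.

How it is judged:
By the outcome, as a careful person would: the job done as asked, in the order asked, and still so for the second after the job is handed in, while the arm keeps its last pose, push and grip.
It also fails if it takes over 61 s, if anything falls off the work surface, if the arm or the gripper's body presses on something with over 40 N, if the wrist force passes 120 N, or if a joint passes its speed limit or range.

## Working session

There is one attempt and no reset: what is moved stays moved. The work goes in short steps, Python scripts to look and compute and a shell command to move; the robot and the scene stay as the last step left them, time stands still between calls to the robot, and variables do not carry over. Pictures are saved under pics/ and viewed, and the job is handed in when it is done.

```bash
ls; mkdir -p pics; cat > h.py <<'E'
import numpy as np, cv2
from station import arm
def grab(n):
    s=arm.get_state(); f=arm.grab_frame(n); f['state']=s; return f
def save(f,name): cv2.imwrite('pics/'+name,cv2.cvtColor(f['img'],cv2.COLOR_RGB2BGR))
def cam2world(f):
    if 'extrinsics' in f: return np.linalg.inv(np.array(f['extrinsics']))
    from scipy.spatial.transform import Rotation as R
    s=f['state'];T=np.eye(4);T[:3,:3]=R.from_euler('xyz',s['ee_rot']).as_matrix();T[:3,3]=s['eef_pos']
    return T@np.array(f['tool_from_camera'])
def K(f): return np.array([[f['fx'],0,f['cx']],[0,f['fy'],f['cy']],[0,0,1.]])
def rays(f,px):
    p=cv2.undistortPoints(np.array(px,float).reshape(-1,1,2),K(f),np.array(f['dist'],float)).reshape(-1,2)
    d=np.c_[p[:,0],-p[:,1],-np.ones(len(p))]; T=cam2world(f)
    return T[:3,3], d@T[:3,:3].T
def onplane(f,px,z):
    o,d=rays(f,px); return o+d*((z-o[2])/d[:,2])[:,None]
def bydepth(f,px):
    px=np.array(px).reshape(-1,2); o,d=rays(f,px); r=f['range_z'][px[:,1].astype(int),px[:,0].astype(int)]
    return o+d*r[:,None]
E
python3 - <<'E'
from h import *
for n in('scene','top','wrist'):
    f=grab(n); save(f,n+'0.png'); np.save(n+'0.npy',f,allow_pickle=True)
    print(n,cam2world(f).round(3).tolist(),f['fx'],f['dist'],(f['range_z']>0).mean())
print(arm.get_state())
E
```

```text
pics
scene [[0.564, -0.597, 0.571, 1.257], [0.826, 0.391, -0.406, -0.5], [0.02, 0.7, 0.714, 1.07], [0.0, 0.0, 0.0, 1.0]] 526.5857548995474 [0.00538445 0.         0.         0.         0.        ] 0.9959765625
top [[0.008, 0.981, -0.193, 0.364], [-1.0, 0.009, 0.001, -0.003], [0.003, 0.193, 0.981, 1.122], [0.0, 0.0, 0.0, 1.0]] 454.23710903015547 [-0.09214032  0.          0.          0.          0.        ] 0.99603515625
wrist [[-0.342, -0.906, -0.249, 0.164], [0.94, -0.33, -0.09, -0.658], [-0.0, -0.264, 0.964, 0.385], [0.0, 0.0, 0.0, 1.0]] 421.752322184879 [-0.08517996  0.          0.          0.          0.        ] 0.995927734375
{'t': 0.15, 'q': array([-9.33876250e-01,  3.59243961e-01,  1.12806183e-02, -2.40012900e-04,
       -1.22410303e+00, -2.88150926e-01]), 'qd': array([ 2.52331072e-05, -2.99814285e-03,  2.51629543e-03, -9.98367985e-04,
        2.18463855e-04,  1.34243119e-03]), 'joint_efforts': array([-1.31847850e-03, -5.83278573e+01,  2.93289274e+01,  7.00097725e+00,
        8.83552129e-03, -1.40482907e-04]), 'eef_pos': array([ 0.23055441, -0.63401793,  0.22583149]), 'ee_rot': array([ 3.14031085e+00, -1.44596747e-04, -2.79290511e+00]), 'force': array([0.50278719, 0.03493404, 0.55736356]), 'moment': array([-0.04646541,  0.01558719, -0.00400749]), 'width': 0.08768012184548159}
```

View pics/scene0.png

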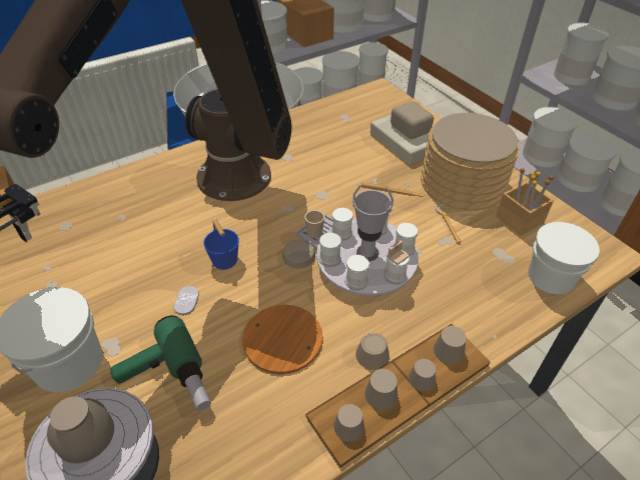

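View pics/top0.png

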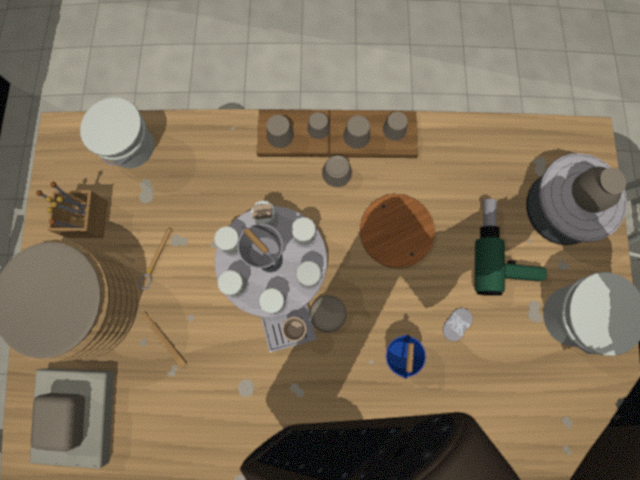

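```bash
python3 - <<'E'
from h import *
f=np.load('top0.npy',allow_pickle=True).item(); im=cv2.cvtColor(f['img'],cv2.COLOR_RGB2BGR)
cv2.imwrite('pics/topz.png',cv2.resize(im[180:370,180:460],None,fx=2.8,fy=2.8,interpolation=cv2.INTER_CUBIC))
# white lids by depth height 0.112
H,W=480,640; uu,vv=np.meshgrid(np.arange(W),np.arange(H)); px=np.c_[uu.ravel(),vv.ravel()]
P=bydepth(f,px).reshape(H,W,3); np.save('topP.npy',P)
print('bench z',np.median(P[400:440,200:240,2]), 'bat z',np.median(P[225:240,390:410,2]))
roi=np.zeros((H,W),bool); roi[190:330,200:340]=1
m=roi&(abs(P[...,2]-0.112)<0.008)
n,l,st,c=cv2.connectedComponentsWithStats(m.astype(np.uint8))
for i in range(1,n):
    if st[i,4]>60:
        q=P[l==i]; print(c[i].round(1),st[i,4],q.mean(0).round(4),np.ptp(q,axis=0).round(3))
# bat
hsv=cv2.cvtColor(f['img'],cv2.COLOR_RGB2HSV)
m=(abs(P[...,2]-0.012)<0.008); 
print(hsv[230,395],hsv[350,230])
m2=(hsv[...,1]>150)&(hsv[...,0]<20); r=np.zeros_like(m); r[180:285,345:450]=1; m2&=r
n,l,st,c=cv2.connectedComponentsWithStats(m2.astype(np.uint8)); i=1+st[1:,4].argmax(); print('bat',st[i],c[i])
cn=max(cv2.findContours((l==i).astype(np.uint8),0,1)[0],key=cv2.contourArea)[:,0]
w=onplane(f,cn,0.012)[:,:2]; print(cv2.fitEllipse(w.astype(np.float32)*1000))
E
```

```text
bench z 0.0013685865374887252 bat z 0.013669212363619399
[263.1 211.9] 270 [0.6313 0.1411 0.1148] [0.053 0.056 0.015]
[303.2 229.4] 463 [0.5913 0.0483 0.1134] [0.054 0.055 0.016]
[226.  238.5] 472 [0.5686 0.2237 0.1132] [0.057 0.055 0.016]
[308.2 273.5] 479 [0.4905 0.0353 0.1132] [0.056 0.054 0.014]
[229.5 282.3] 472 [0.4689 0.2109 0.1133] [0.052 0.056 0.013]
[271.1 300.5] 475 [0.4297 0.1165 0.1134] [0.053 0.056 0.015]
[ 13 159  88] [ 17 113 160]
bat [ 361  194   74   74 3817] [396.90516112 230.37752161]
((614.9734497070312, -181.43829345703125), (182.1945343017578, 183.69981384277344), 65.23238372802734)
```

View pics/topz.png

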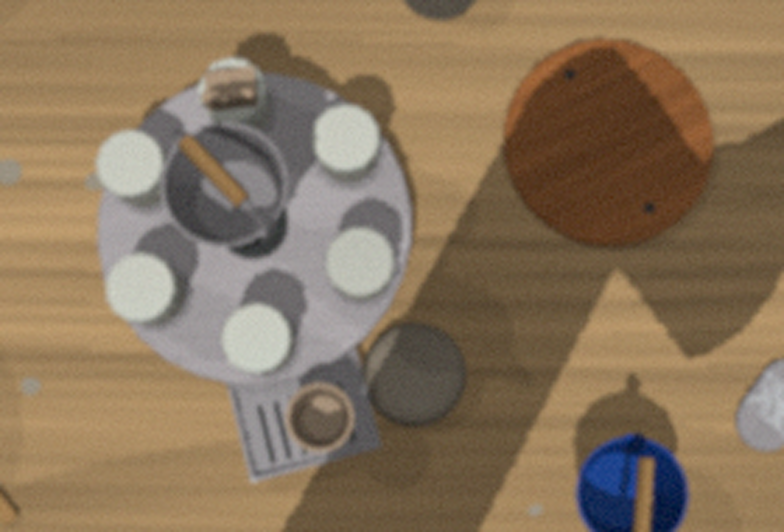

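```bash
python3 - <<'E'
from h import *
from scipy.optimize import least_squares
f=np.load('top0.npy',allow_pickle=True).item(); P=np.load('topP.npy'); img=f['img']
L=np.array([[0.5913,0.0483],[0.5686,0.2237],[0.4905,0.0353],[0.4689,0.2109],[0.4297,0.1165]])
# refine: lid contours by white mask onto plane .112
hsv=cv2.cvtColor(img,cv2.COLOR_RGB2HSV)
C=[]
for c in [(303.2,229.4),(226,238.5),(308.2,273.5),(229.5,282.3),(271.1,300.5)]:
    m=np.zeros((480,640),np.uint8); cv2.circle(m,(int(c[0]),int(c[1])),16,1,-1)
    g=((abs(P[...,2]-.112)<.01)&(m>0)).astype(np.uint8)
    g=((hsv[...,2]>150)&(hsv[...,1]<50)&(m>0)).astype(np.uint8)
    n,l,st,cc=cv2.connectedComponentsWithStats(g); i=1+st[1:,4].argmax()
    C.append(onplane(f,[cc[i]],.112)[0,:2]); print(st[i],C[-1].round(4))
for Q in(L,np.array(C)):
  r=least_squares(lambda p:np.hypot(*(Q-p[:2]).T)-p[2],[.53,.13,.1]); 
  a=np.degrees(np.arctan2(*(Q-r.x[:2]).T[::-1])); print('axis,r',r.x.round(4),r.fun.round(4),a.round(1))
  b=np.degrees(np.angle(np.exp(6j*np.radians(a)).mean()))/6; print('phase mod60',b)
# turntable plate silhouette ... handle
m=(hsv[...,0]>8)&(hsv[...,0]<22)&(hsv[...,1]>110)&(P[...,2]>.25)&(P[...,2]<.30); m[:, :200]=0; m[:,330:]=0
ys,xs=np.nonzero(m); print('handle px',len(xs),np.c_[xs,ys].mean(0)); 
(c,s,a)=cv2.minAreaRect(np.c_[xs,ys].astype(np.float32)); bp=cv2.boxPoints(((c),s,a)); print(c,s,a)
W=onplane(f,np.c_[xs,ys],.277); mu=W.mean(0); u=np.linalg.svd((W-mu)[:,:2])[2][0]; t=(W-mu)[:,:2]@u; print('handle',mu,u,np.degrees(np.arctan2(u[1],u[0])),np.ptp(t),np.median(P[ys,xs,2]))
# ledge
def z2(p): return [180+p[0]/2.8-.32,180+p[1]/2.8-.32]
for p in [(252,480),(382,443),(232,388),(362,350)]: print(p,onplane(f,[z2(p)],.024)[0].round(4))
im=cv2.cvtColor(img,cv2.COLOR_RGB2BGR)
cv2.imwrite('pics/ledge.png',cv2.resize(im[295:360,250:350],None,fx=8,fy=8,interpolation=cv2.INTER_CUBIC))
s=np.load('scene0.npy',allow_pickle=True).item()['img'][190:310,270:430]
cv2.imwrite('pics/scz.png',cv2.cvtColor(cv2.resize(s,None,fx=5,fy=5,interpolation=cv2.INTER_CUBIC),cv2.COLOR_RGB2BGR))
E
```

```text
[292 217  23  24 444] [0.593  0.0488]
[212 226  26  28 490] [0.5679 0.2263]
[292 260  29  28 558] [0.4917 0.0408]
[216 267  26  32 547] [0.4712 0.2139]
[255 285  29  32 619] [0.429 0.122]
axis,r [0.5302 0.1294 0.1018] [-0.0002  0.      0.0004  0.0002 -0.0004] [ -53.    67.8 -112.9  127.  -172.7]
phase mod60 7.249350636045779
axis,r [0.5318 0.132  0.1018] [ 0.0015 -0.0008 -0.0022  0.0001  0.0015] [ -53.6   69.  -113.7  126.5 -174.4]
phase mod60 6.724346292985458
handle px 172 [256.87209302 268.38372093]
(276.9070129394531, 348.6298522949219) (64.81035614013672, 239.0146942138672) 0.2407371699810028
handle [0.48171068 0.12629303 0.277     ] [-0.99668355 -0.08137501] -175.3323944856026 0.43216479370130906 0.28088629699288964
(252, 480) [0.3158 0.1272 0.024 ]
(382, 443) [0.3479 0.0177 0.024 ]
(232, 388) [0.3927 0.1465 0.024 ]
(362, 350) [0.4263 0.0358 0.024 ]
```

View pics/ledge.png

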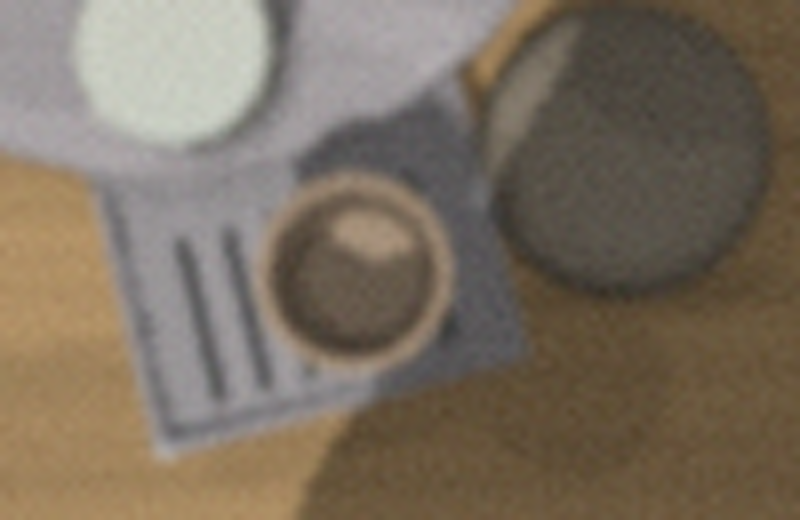

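View pics/scz.png

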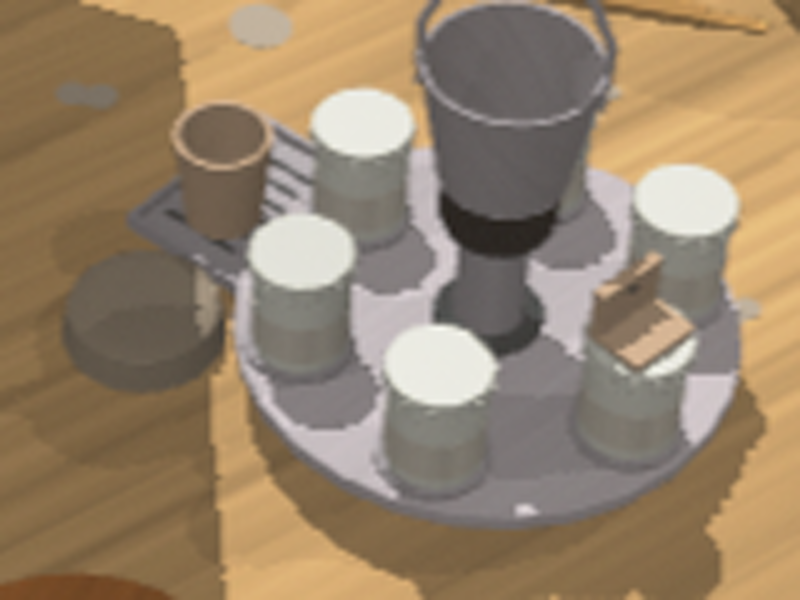

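```bash
python3 - <<'E'
from h import *
f=np.load('top0.npy',allow_pickle=True).item(); P=np.load('topP.npy'); img=f['img']
hsv=cv2.cvtColor(img,cv2.COLOR_RGB2HSV)
def han(f,Pz,x0,x1,y0,y1,z):
    hsv=cv2.cvtColor(f['img'],cv2.COLOR_RGB2HSV)
    m=(hsv[...,0]>5)&(hsv[...,0]<25)&(hsv[...,1]>90)
    if Pz is not None: m&=(Pz>.2)
    r=np.zeros_like(m); r[y0:y1,x0:x1]=1; m&=r
    ys,xs=np.nonzero(m); W=onplane(f,np.c_[xs,ys],z); mu=W.mean(0); u=np.linalg.svd((W-mu)[:,:2])[2][0]
    t=(W-mu)[:,:2]@u; v=(W-mu)[:,:2]@np.array([-u[1],u[0]])
    print(len(xs),xs.mean(),ys.mean(),mu.round(4),'mid',(mu[:2]+u*(t.max()+t.min())/2).round(4),np.degrees(np.arctan2(u[1],u[0])),np.ptp(t),np.ptp(v))
han(f,P[...,2],225,285,215,270,.277)
y,x=np.nonzero((P[215:270,225:285,2]>.265));print(np.median(P[215:270,225:285,2][y,x]),len(x))
# rim of pail z=.225
m=(abs(P[...,2]-.222)<.01); m[:200]=0;m[280:]=0;m[:,:220]=0;m[:,300:]=0
ys,xs=np.nonzero(m); W=P[ys,xs]; print(len(W),cv2.minEnclosingCircle(W[:,:2].astype(np.float32)*1000))
E
```

```text
171 255.45029239766083 240.07602339181287 [0.5329 0.1304 0.277 ] mid [0.5325 0.1301] -134.46654668342586 0.05808033416616955 0.012047302685524258
0.2804094971830297 254
363 ((529.8934936523438, 130.4441680908203), 47.55656814575195)
```

```bash
cat >> h.py <<'E'
def plan(x=None,y=None,z=None,yaw=None):
    from scipy.spatial.transform import Rotation as R
    s=arm.get_state(); p=np.array(s['eef_pos']); M=R.from_euler('xyz',s['ee_rot'])
    t=np.array([x if x is not None else p[0],y if y is not None else p[1],z if z is not None else p[2]])
    yw=np.radians(yaw) if yaw is not None else s['ee_rot'][2]
    # unwrap nearest
    G=R.from_euler('xyz',[np.pi,0,yw]); d=M.inv().apply(t-p); r=(M.inv()*G).as_rotvec()
    print('t %.2f pos'%s['t'],p.round(4),'rpy',np.degrees(s['ee_rot']).round(2),'w %.4f'%s['width'],'F',np.array(s['force']).round(1),'q',np.array(s['q']).round(2))
    print('shift shares',(d/.3).round(3),'turn shares',(np.degrees(r)/60).round(3),'dist',np.linalg.norm(d).round(3))
E
python3 -m inch '0 0 0 -0.15 0 0 0; 0 -0.889 1 -0.34 0 0 -0.425; 0 -0.889 1 -0.34 0 0 -0.425; 0 -0.889 1 -0.34 0 0 -0.425; 0 -0.889 1 -0.34 0 0 -0.425; 0 -0.889 1 -0.34 0 0 -0.425; 0 -0.889 1 -0.34 0 0 -0.425; 0 -0.889 1 -0.34 0 0 -0.425; 0 -0.889 1 -0.34 0 0 -0.425; 0 -0.889 1 -0.34 0 0 -0.425; 0 -0.889 1 -0.34 0 0 -0.425' 40
python3 -c "
from h import *
plan(.532,.130,.33,-134.5)"
```

```text
t: 1.25
eef_pos: [0.3794, -0.2599, 0.329]
ee_rot: [-3.141, 0.001, -2.344]
force: [0.1, 0.5, -0.3]
width: 0.0879
t 1.25 pos [ 0.3794 -0.2599  0.329 ] rpy [-1.7996e+02  4.0000e-02 -1.3430e+02] w 0.0879 F [ 0.1  0.5 -0.3] q [-0.17 -0.06 -0.26 -0.   -1.37 -0.6 ]
shift shares [-1.285  0.544 -0.003] turn shares [-0.001  0.001  0.003] dist 0.419
```

```bash
python3 -m inch '0 -0.9 0.381 0 0 0 0; 0 -0.9 0.381 0 0 0 0; 0 -0.9 0.381 0 0 0 0; 0 -0.9 0.381 0 0 0 0; 0 -0.9 0.381 0 0 0 0; 0 -0.9 0.381 0 0 0 0; 0 -0.9 0.381 0 0 0 0; 0 -0.9 0.381 0 0 0 0'
python3 - <<'E'
from h import *
f=grab('wrist'); save(f,'w1.png'); np.save('w1.npy',f,allow_pickle=True)
plan(.532,.130,.33,-134.5)
E
```

```text
t: 2.05
eef_pos: [0.4868, 0.011, 0.3276]
ee_rot: [3.141, -0.002, -2.347]
force: [0.5, 0.1, -0.1]
width: 0.0874
t 2.10 pos [0.4865 0.0104 0.3279] rpy [ 1.7997e+02 -9.0000e-02 -1.3456e+02] w 0.0880 F [-0.8 -0.1  0. ] q [ 0.43 -0.01 -0.22  0.   -1.37 -1.2 ]
shift shares [-0.39   0.172 -0.008] turn shares [ 0.001 -0.001 -0.001] dist 0.128
```

View pics/w1.png

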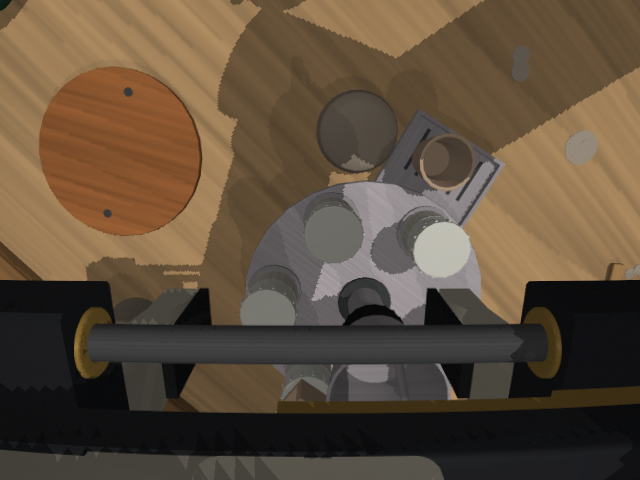

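```bash
python3 - <<'E'
from h import *
f=np.load('w1.npy',allow_pickle=True).item(); im=cv2.cvtColor(f['img'],cv2.COLOR_RGB2BGR)
cv2.imwrite('pics/w1l.png',cv2.resize(im[95:235,360:520],None,fx=5,fy=5,interpolation=cv2.INTER_CUBIC)[:600])
hsv=cv2.cvtColor(f['img'],cv2.COLOR_RGB2HSV)
m=((hsv[...,1]>140)&(hsv[...,0]<16)); m[:,230:]=0; m[250:]=0; m=m.astype(np.uint8)
m=cv2.morphologyEx(m,cv2.MORPH_OPEN,np.ones((5,5)))
c=max(cv2.findContours(m,0,1)[0],key=cv2.contourArea)[:,0]
w=onplane(f,c,.012)[:,:2]; print(cv2.fitEllipse(w.astype(np.float32)*1000),cv2.boundingRect(c))
# lids
for p in [(334,234),(442,249),(268,310)]: print(onplane(f,[p],.112)[0].round(4), bydepth(f,[p])[0].round(4))
E
python3 -m inch '0 -0.39 0.172 0 0 0 0; 0 -0.39 0.172 0 0 0 0; 0 -0.39 0.172 0 0 0 0; 0 -0.39 0.172 0 0 0 0; 0 -0.39 0.172 0 0 0 0'
python3 -c "
from h import *
plan(.532,.130,.255,-134.5)"
```

```text
((614.9942626953125, -181.1561737060547), (187.5556182861328, 190.35047912597656), 48.50982666015625) (39, 67, 163, 169)
[0.4917 0.0364 0.112 ] [0.4916 0.0363 0.1126]
[0.4298 0.1172 0.112 ] [0.4298 0.1165 0.1137]
[0.5894 0.0462 0.112 ] [0.5893 0.0461 0.1123]
t: 2.6
eef_pos: [0.5319, 0.1297, 0.3281]
ee_rot: [3.141, -0.001, -2.349]
force: [0.5, 0.0, -1.0]
width: 0.0879
t 2.60 pos [0.5319 0.1297 0.3281] rpy [ 1.7999e+02 -7.0000e-02 -1.3458e+02] w 0.0879 F [ 0.5  0.  -1. ] q [ 0.6   0.1  -0.1   0.   -1.37 -1.38]
shift shares [-0.001  0.     0.244] turn shares [ 0.    -0.001 -0.001] dist 0.073
```

View pics/w1l.png

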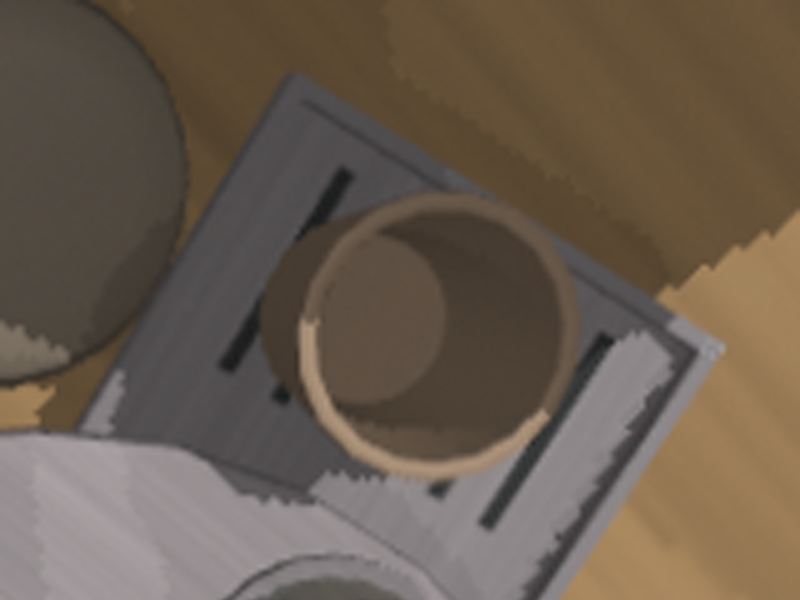

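```bash
python3 - <<'E'
from h import *
f=np.load('w1.npy',allow_pickle=True).item()
g=lambda p:[360+(p[0]+.5)/5-.5,95+(p[1]+.5)/5-.5]
W=[onplane(f,[g(p)],.024)[0,:2] for p in [(292,75),(720,347),(80,425),(560,590)]]
A=np.array([.5302,.1294]); d=lambda v:np.degrees(np.arctan2(v[1],v[0]))%360
print(np.round(W,4)); m=(W[0]+W[1])/2-A; print('mid',d(m),np.hypot(*m),'sides',d(W[0]-W[2]),d(W[1]-W[3]),'front w',np.hypot(*(W[1]-W[0])),'normal',d(W[0]-W[1])-90, (d(W[1]-W[0])+90)%360)
E
python3 -m inch '0 0 0 0.12 0 0 0; 0 0 0 0.2 0 0 0; 0 0 0 0.244 0 0 0; 0 0 0 0.244 0 0 0; 0 0 0 0.244 0 0 0'
python3 - <<'E'
from h import *
plan(.532,.130,.255,-134.5)
f=grab('wrist'); save(f,'w2.png')
f=grab('scene'); cv2.imwrite('pics/s2.png',cv2.cvtColor(cv2.resize(f['img'][120:310,250:470],None,fx=3.5,fy=3.1),cv2.COLOR_RGB2BGR))
E
```

```text
[[0.3464 0.0189]
 [0.3154 0.128 ]
 [0.4292 0.042 ]
 [0.3761 0.145 ]]
mid 195.67891184228037 0.2069971818119287 sides 195.5856174253397 195.6377857133917 front w 0.11349162656368092 normal 195.84417074305406 195.84417074305404
t: 3.1
eef_pos: [0.5324, 0.1303, 0.2566]
ee_rot: [-3.141, 0.001, -2.349]
force: [0.0, 0.1, 0.9]
width: 0.0878
t 3.10 pos [0.5324 0.1303 0.2566] rpy [-1.7995e+02  6.0000e-02 -1.3456e+02] w 0.0878 F [0.  0.1 0.9] q [ 0.6   0.13 -0.22  0.   -1.22 -1.38]
shift shares [0.001 0.    0.005] turn shares [-0.001  0.001 -0.001] dist 0.002
```

View pics/s2.png

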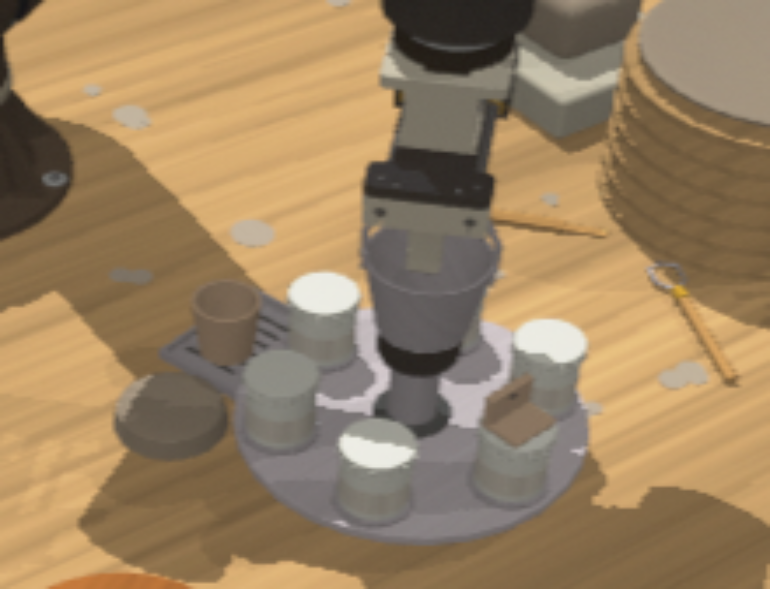

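View pics/w2.png

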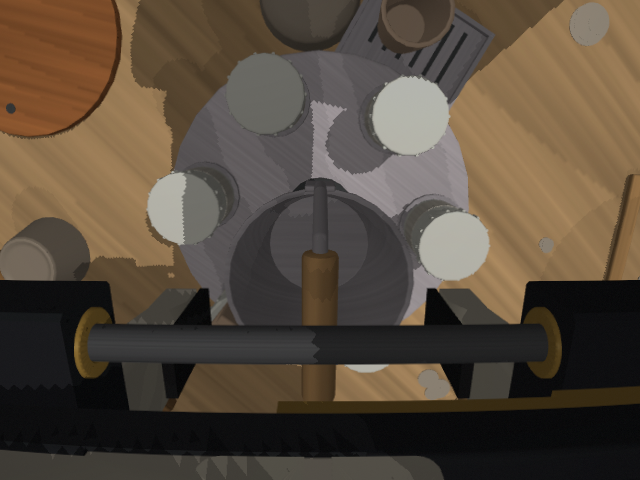

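```bash
python3 -m inch '0.3 0 0 0.005 0 0 0; 0.6 0 0 0.005 0 0 0; 1 0 0 0.005 0 0 0; 1 0 0 0.005 0 0 0; 1 0 0 0.005 0 0 0; 1 0 0 0.005 0 0 0; 1 0 0 0.005 0 0 0; 1 0 0 0.005 0 0 0' 30
python3 -c "
from h import *
plan(.532,.130,.256,-134.5)"
```

```text
t: 4.0
eef_pos: [0.5318, 0.131, 0.2538]
ee_rot: [3.142, -0.0, -2.348]
force: [-1.0, -0.3, 0.5]
width: 0.0295
t 4.00 pos [0.5318 0.131  0.2538] rpy [ 180.     -0.   -134.51] w 0.0295 F [-1.  -0.3  0.5] q [ 0.6   0.13 -0.23  0.   -1.21 -1.38]
shift shares [ 0.002 -0.003 -0.007] turn shares [ 0. -0. -0.] dist 0.002
```

```bash
python3 -m inch '1 0 0 0 0 0 0; 1 0 0 0 0 0 0; 1 0 0 0 0 0 0; 1 0 0 0 0 0 0; 1 0 0 0 0 0 0' 40
python3 -m inch '1 0 0 -0.02 0 0 0; 1 0 0 -0.06 0 0 0; 1 0 0 -0.12 0 0 0; 1 0 0 -0.2 0 0 0; 1 0 0 -0.2 0 0 0; 1 0 0 -0.2 0 0 0'
python3 - <<'E'
from h import *
plan(.615,-.181,.315,-134.5)
f=grab('wrist'); save(f,'w3.png')
f=grab('scene'); cv2.imwrite('pics/s3.png',cv2.cvtColor(cv2.resize(f['img'][120:310,250:470],None,fx=3.5,fy=3.1),cv2.COLOR_RGB2BGR))
E
```

```text
t: 4.5
eef_pos: [0.5319, 0.131, 0.2539]
ee_rot: [-3.142, 0.0, -2.348]
force: [0.5, 0.4, -0.0]
width: 0.0118
t: 5.1
eef_pos: [0.5319, 0.1312, 0.3148]
ee_rot: [-3.142, 0.002, -2.348]
force: [-0.2, -0.6, -2.9]
width: 0.0119
t 5.10 pos [0.5319 0.1312 0.3148] rpy [-1.8000e+02  9.0000e-02 -1.3452e+02] w 0.0119 F [-0.2 -0.6 -2.9] q [ 0.6   0.1  -0.13 -0.   -1.34 -1.38]
shift shares [ 0.548 -0.927 -0.002] turn shares [-0.     0.001 -0.   ] dist 0.323
```

View pics/s3.png

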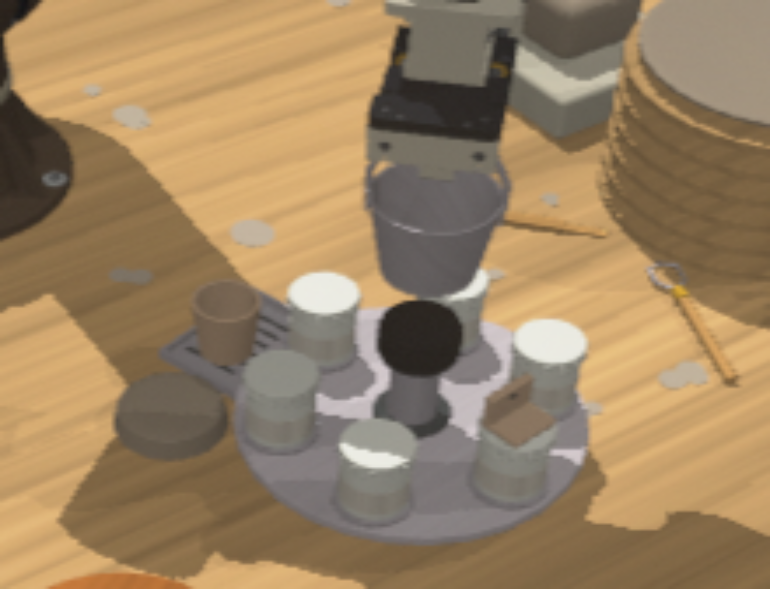

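View pics/w3.png

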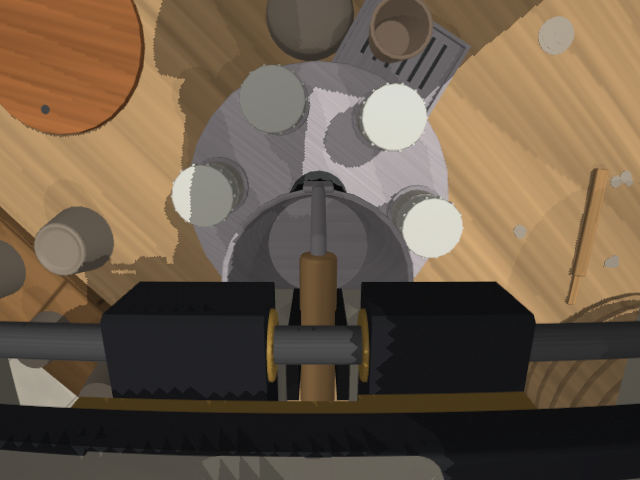

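```bash
python3 -m inch '1 0.03 -0.05 0 0 0 0; 1 0.08 -0.135 0 0 0 0; 1 0.14 -0.237 0 0 0 0; 1 0.2 -0.338 0 0 0 0; 1 0.26 -0.44 0 0 0 0; 1 0.32 -0.541 0 0 0 0; 1 0.38 -0.643 0 0 0 0; 1 0.44 -0.744 0 0 0 0; 1 0.49 -0.83 0 0 0 0; 1 0.525 -0.888 0 0 0 0; 1 0.54 -0.914 0 0 0 0; 1 0.548 -0.927 0 0 0 0'
python3 - <<'E'
from h import *
plan(.615,-.181,.117,-134.5)
f=grab('scene'); cv2.imwrite('pics/s4.png',cv2.cvtColor(cv2.resize(f['img'][150:400,180:430],None,fx=2.4,fy=2.4),cv2.COLOR_RGB2BGR))
E
```

```text
t: 6.4
eef_pos: [0.6146, -0.1818, 0.3127]
ee_rot: [3.14, -0.001, -2.349]
force: [-0.9, 0.1, -2.9]
width: 0.0118
t 6.40 pos [ 0.6146 -0.1818  0.3127] rpy [ 1.7991e+02 -7.0000e-02 -1.3458e+02] w 0.0118 F [-0.9  0.1 -2.9] q [ 0.02  0.26  0.07 -0.   -1.38 -0.79]
shift shares [-0.004 -0.     0.652] turn shares [ 0.001 -0.001 -0.001] dist 0.196
```

View pics/s4.png

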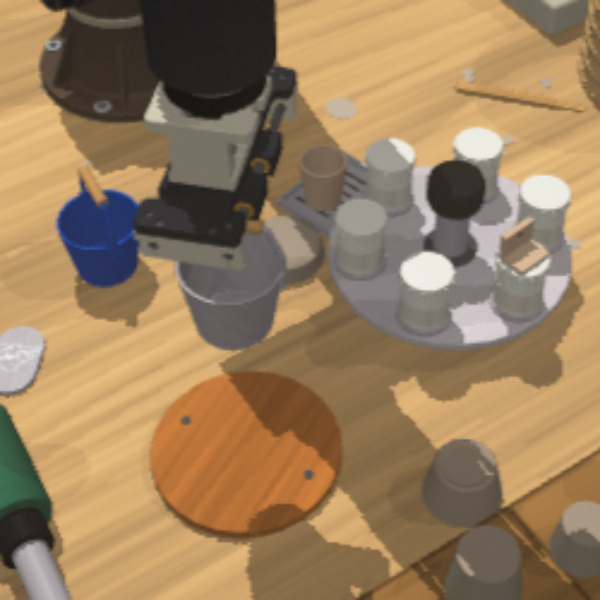

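```bash
python3 -m inch '1 -0.004 0 0.05 0 0 0; 1 -0.004 0 0.15 0 0 0; 1 -0.004 0 0.27 0 0 0; 1 -0.004 0 0.39 0 0 0; 1 -0.004 0 0.5 0 0 0; 1 -0.004 0 0.57 0 0 0; 1 -0.004 0 0.61 0 0 0; 1 -0.004 0 0.63 0 0 0; 1 -0.004 0 0.635 0 0 0; 1 -0.004 0 0.635 0 0 0'
python3 - <<'E'
from h import *
plan(.615,-.181,.1158,-134.5)
f=grab('wrist'); save(f,'w5.png')
f=grab('scene'); cv2.imwrite('pics/s5.png',cv2.cvtColor(cv2.resize(f['img'][200:400,180:380],None,fx=3,fy=3),cv2.COLOR_RGB2BGR))
E
```

```text
t: 7.45
eef_pos: [0.6164, -0.1802, 0.1244]
ee_rot: [-3.14, 0.001, -2.347]
force: [-0.9, -0.8, -2.0]
width: 0.0117
t 7.45 pos [ 0.6164 -0.1802  0.1244] rpy [-1.7993e+02  5.0000e-02 -1.3449e+02] w 0.0117 F [-0.9 -0.8 -2. ] q [ 0.02  0.38 -0.2   0.   -0.99 -0.8 ]
shift shares [0.005 0.001 0.029] turn shares [-0.001  0.001  0.   ] dist 0.009
```

View pics/s5.png

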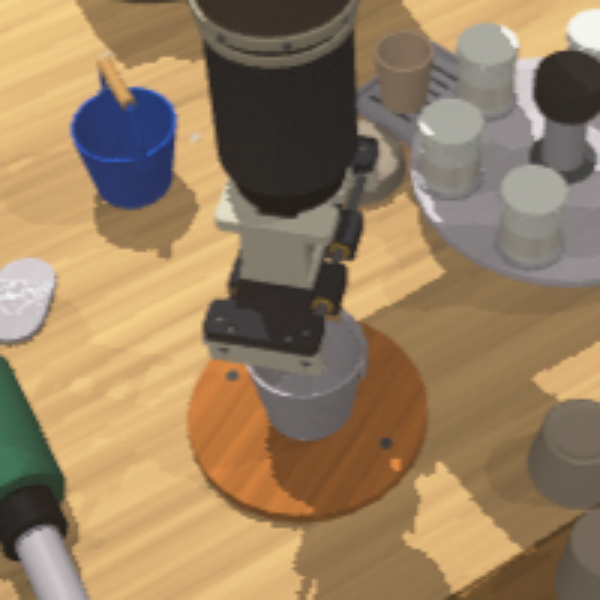

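Pail is just above the bat. Lowering slowly.

```bash
python3 -m inch '1 0 0 0.008 0 0 0; 1 0 0 0.016 0 0 0; 1 0 0 0.021 0 0 0; 1 0 0 0.024 0 0 0; 1 0 0 0.024 0 0 0'
python3 -c "
from h import *
plan(.615,-.181,.1158,-134.5)"
```

```text
t: 8.05
eef_pos: [0.6157, -0.1804, 0.1161]
ee_rot: [3.142, -0.0, -2.348]
force: [-1.1, 0.5, -2.2]
width: 0.0114
t 8.05 pos [ 0.6157 -0.1804  0.1161] rpy [ 1.8000e+02 -1.0000e-02 -1.3451e+02] w 0.0114 F [-1.1  0.5 -2.2] q [ 0.02  0.39 -0.21  0.   -0.97 -0.8 ]
shift shares [0.003 0.    0.001] turn shares [ 0. -0. -0.] dist 0.001
```

```bash
python3 -m inch '1 0 0 0.004 0 0 0; 1 0 0 0.004 0 0 0; 1 0 0 0.004 0 0 0'; python3 -m inch '1 0 0 0.004 0 0 0; 1 0 0 0.004 0 0 0; 1 0 0 0.004 0 0 0'
python3 -c "
from h import *
plan(.615,-.181,.1158,-134.5)"
```

```text
t: 8.35
eef_pos: [0.6161, -0.1806, 0.1158]
ee_rot: [-3.14, 0.0, -2.347]
force: [-2.3, -1.3, 5.5]
width: 0.0114
t: 8.65
eef_pos: [0.6165, -0.1807, 0.1158]
ee_rot: [-3.139, 0.001, -2.347]
force: [-3.5, 0.6, 12.4]
width: 0.0118
t 8.65 pos [ 0.6165 -0.1807  0.1158] rpy [-1.7986e+02  6.0000e-02 -1.3448e+02] w 0.0118 F [-3.5  0.6 12.4] q [ 0.02  0.39 -0.21  0.   -0.97 -0.8 ]
shift shares [0.004 0.003 0.   ] turn shares [-0.002  0.001  0.   ] dist 0.002
```

Contact. Back off slightly to unload, then open.

```bash
python3 -m inch '1 0 0 -0.005 0 0 0; 1 0 0 -0.005 0 0 0; 0.8 0 0 -0.005 0 0 0; 0.5 0 0 -0.005 0 0 0; 0 0 0 -0.005 0 0 0; 0 0 0 -0.005 0 0 0; 0 0 0 -0.005 0 0 0; 0 0 0 -0.005 0 0 0; 0 0 0 -0.005 0 0 0; 0 0 0 -0.005 0 0 0' 
python3 - <<'E'
from h import *
plan(.615,-.181,.25,-134.5)
f=grab('wrist'); save(f,'w6.png')
E
```

```text
t: 9.65
eef_pos: [0.6157, -0.1803, 0.1152]
ee_rot: [3.142, 0.0, -2.348]
force: [0.5, -0.3, 0.6]
width: 0.0683
t 9.65 pos [ 0.6157 -0.1803  0.1152] rpy [ 180.      0.   -134.52] w 0.0683 F [ 0.5 -0.3  0.6] q [ 0.02  0.39 -0.21 -0.   -0.97 -0.8 ]
shift shares [ 0.003  0.    -0.449] turn shares [ 0.  0. -0.] dist 0.135
```

View pics/w6.png

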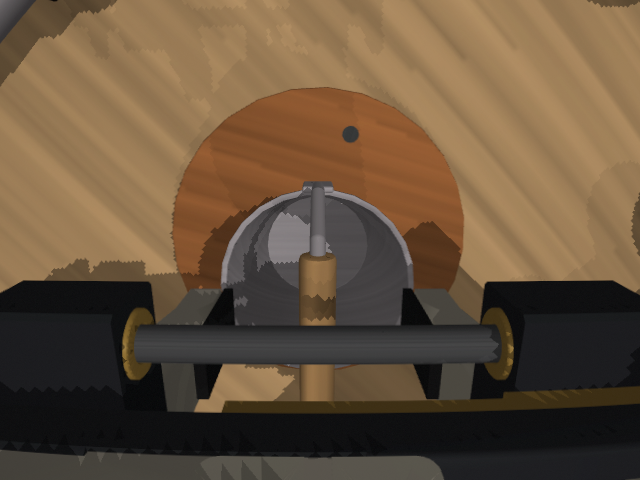

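```bash
python3 -m inch '0 0 0 -0.05 0 0 0; 0 0 0 -0.2 0 0 0; 0 0 0 -0.36 0 0 0; 0 0 0 -0.52 0 0 0; 0 0 0 -0.66 0 0 0; 0 -0.1 0.2 -0.66 0 0 0; 0 -0.2 0.36 -0.66 0 0 0; 0 -0.27 0.5 -0.66 0 0 0; 0 -0.27 0.5 -0.66 0 0 0; 0 -0.27 0.5 -0.66 0 0 0'
python3 - <<'E'
from h import *
plan(.5302,.1294,.25,-134.5)
f=grab('wrist'); save(f,'w7.png'); np.save('w7.npy',f,allow_pickle=True)
f=grab('scene'); cv2.imwrite('pics/s7.png',cv2.cvtColor(cv2.resize(f['img'][150:400,180:430],None,fx=2.4,fy=2.4),cv2.COLOR_RGB2BGR))
E
```

```text
t: 10.7
eef_pos: [0.5648, -0.0149, 0.314]
ee_rot: [-3.141, 0.001, -2.344]
force: [0.3, -0.2, 0.3]
width: 0.088
t 10.70 pos [ 0.5648 -0.0149  0.314 ] rpy [-1.7998e+02  8.0000e-02 -1.3433e+02] w 0.0880 F [ 0.3 -0.2  0.3] q [ 0.32  0.13 -0.09 -0.   -1.35 -1.09]
shift shares [-0.263  0.419  0.213] turn shares [-0.     0.001  0.003] dist 0.162
```

View pics/w7.png

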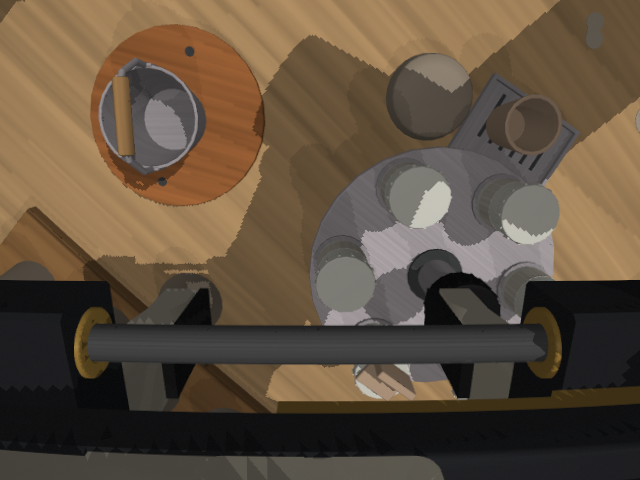

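View pics/s7.png

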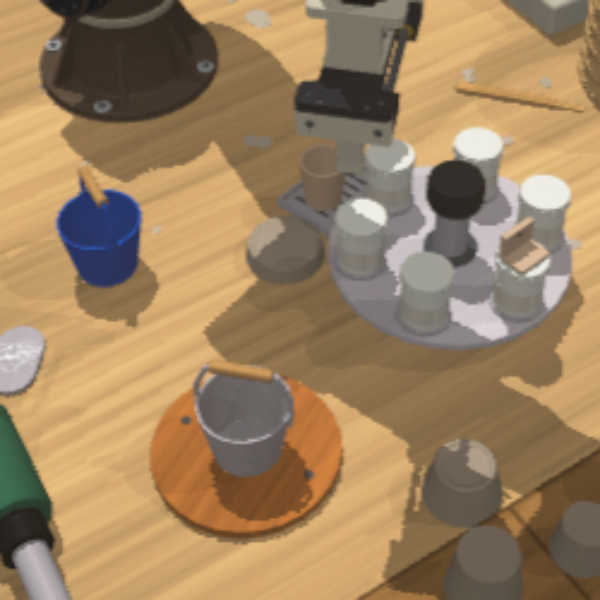

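```bash
python3 -m inch '0 -0.08 0.13 0 0 0 0; 0 -0.16 0.26 0 0 0 0; 0 -0.23 0.37 0 0 0 0; 0 -0.263 0.419 0 0 0 0; 0 -0.263 0.419 0.1 0 0 0; 0 -0.263 0.419 0.25 0 0 0; 0 -0.263 0.419 0.35 0 0 0; 0 -0.263 0.419 0.35 0 0 0; 0 -0.263 0.419 0.35 0 0 0'
python3 - <<'E'
from h import *
plan(.5302,.1294,.122,-134.5)
f=grab('wrist'); save(f,'w8.png'); np.save('w8.npy',f,allow_pickle=True)
for n in('scene','top'):
  f=grab(n); save(f,n+'8.png'); np.save(n+'8.npy',f,allow_pickle=True)
  if n=='scene': cv2.imwrite('pics/s8.png',cv2.cvtColor(cv2.resize(f['img'][120:310,250:470],None,fx=3.5,fy=3.1),cv2.COLOR_RGB2BGR))
E
```

```text
t: 11.7
eef_pos: [0.532, 0.1262, 0.2089]
ee_rot: [-3.141, -0.001, -2.348]
force: [0.5, -0.9, 0.5]
width: 0.0878
t 11.70 pos [0.532  0.1262 0.2089] rpy [-1.7996e+02 -5.0000e-02 -1.3456e+02] w 0.0878 F [ 0.5 -0.9  0.5] q [ 0.59  0.16 -0.3   0.   -1.11 -1.37]
shift shares [-0.004  0.012  0.29 ] turn shares [-0.001 -0.001 -0.001] dist 0.087
```

View pics/w8.png

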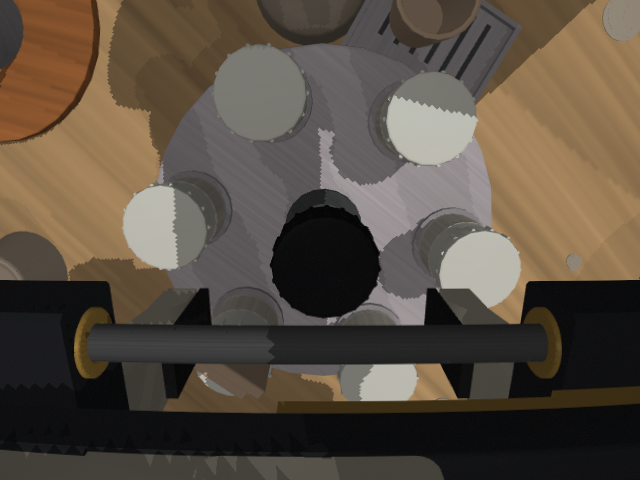

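View pics/s8.png

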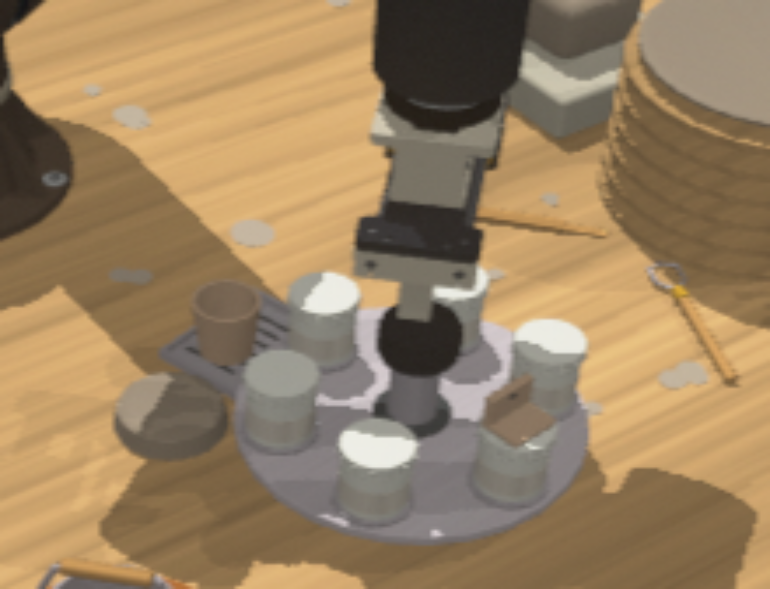

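```bash
python3 - <<'E'
from h import *
f=np.load('w8.npy',allow_pickle=True).item()
H,W=480,640; uu,vv=np.meshgrid(np.arange(W),np.arange(H)); px=np.c_[uu.ravel(),vv.ravel()]
P=bydepth(f,px).reshape(H,W,3); r=np.zeros((H,W),bool); r[180:318,255:400]=1
m=r&(abs(P[...,2]-.15)<.006); q=P[m]; print(m.sum(),np.median(q[:,2]),q.min(0),q.max(0),cv2.minEnclosingCircle(q[:,:2].astype(np.float32)*1000))
L=[]
for c in [(260,93),(432,118),(165,227)]:
    g=np.zeros((H,W),np.uint8); cv2.circle(g,c,58,1,-1); m=(g>0)&(abs(P[...,2]-.112)<.005)
    L.append(np.array(cv2.minEnclosingCircle(P[m][:,:2].astype(np.float32)*1000)[0])); print(L[-1])
A=np.array([530.2,129.4]); print([np.degrees(np.arctan2(*(l-A)[::-1])).round(2) for l in L],[np.hypot(*(l-A)) for l in L])
E
```

```text
8935 0.15085381532692393 [0.50091602 0.10018412 0.14400138] [0.56261084 0.1620148  0.15374245] ((531.6629028320312, 130.9742889404297), 31.266719818115234)
[492.47949219  36.65727234]
[430.59298706 117.92686462]
[593.59875488  49.88083267]
[np.float64(-112.13), np.float64(-173.43), np.float64(-51.44)] [np.float64(100.12017900333542), np.float64(100.26559660260281), np.float64(101.69906633401534)]
```

```bash
python3 -m inch '0 -0.008 0.012 0.03 0 0 0; 0 -0.008 0.012 0.1 0 0 0; 0 -0.008 0.012 0.18 0 0 0; 0 -0.008 0.012 0.25 0 0 0; 0 -0.008 0.012 0.285 0 0 0; 0 -0.008 0.012 0.285 0 0 0; 0 -0.008 0.012 0.285 0 0 0'
python3 -c "
from h import *
plan(.5312,.1304,.122,-134.5)"
```

```text
t: 12.55
eef_pos: [0.5309, 0.1315, 0.1235]
ee_rot: [-3.141, 0.001, -2.347]
force: [-0.9, 0.3, 0.6]
width: 0.0879
t 12.55 pos [0.5309 0.1315 0.1235] rpy [-1.7997e+02  5.0000e-02 -1.3450e+02] w 0.0879 F [-0.9  0.3  0.6] q [ 0.6   0.24 -0.41  0.   -0.92 -1.38]
shift shares [ 0.002 -0.003  0.005] turn shares [-0.     0.001  0.   ] dist 0.002
```

```bash
python3 -m inch '0.3 0.002 -0.003 0 0 0 0; 0.6 0.002 -0.003 0 0 0 0; 1 0.002 -0.003 0 0 0 0; 1 0.002 -0.003 0 0 0 0; 1 0.002 -0.003 0 0 0 0; 1 0.002 -0.003 0 0 0 0; 1 0.002 -0.003 0 0 0 0; 1 0.002 -0.003 0 0 0 0' 30
python3 -c "
from h import *
plan(.5312,.1304,.122,-134.5)"
```

```text
t: 13.35
eef_pos: [0.5304, 0.1305, 0.1231]
ee_rot: [3.141, 0.0, -2.348]
force: [-4.8, 3.1, 5.9]
width: 0.0595
t 13.35 pos [0.5304 0.1305 0.1231] rpy [ 1.7998e+02  2.0000e-02 -1.3451e+02] w 0.0595 F [-4.8  3.1  5.9] q [ 0.6   0.24 -0.41 -0.   -0.92 -1.38]
shift shares [-0.002 -0.002  0.004] turn shares [ 0.  0. -0.] dist 0.001
```

```bash
python3 -m inch '1 0 0 0 0 0 0; 1 0 0 0 0 0 0; 1 0 0 0 0 0 -0.05; 1 0 0 0 0 0 -0.15; 1 0 0 0 0 0 -0.25; 1 0 0 0 0 0 -0.35; 1 0 0 0 0 0 -0.45; 1 0 0 0 0 0 -0.5; 1 0 0 0 0 0 -0.5' 45
python3 - <<'E'
from h import *
plan(.5312,.1304,.122,-134.5)
f=grab('scene'); cv2.imwrite('pics/s9.png',cv2.cvtColor(cv2.resize(f['img'][120:310,250:470],None,fx=3.5,fy=3.1),cv2.COLOR_RGB2BGR))
E
```

```text
t: 14.25
eef_pos: [0.5308, 0.1303, 0.1231]
ee_rot: [-3.141, 0.0, -1.823]
force: [-2.4, 1.3, 4.6]
width: 0.059
t 14.25 pos [0.5308 0.1303 0.1231] rpy [-1.7998e+02  1.0000e-02 -1.0446e+02] w 0.0590 F [-2.4  1.3  4.6] q [ 0.6   0.24 -0.41  0.   -0.92 -0.85]
shift shares [-0.001 -0.001  0.004] turn shares [-0.     0.     0.501] dist 0.001
```

View pics/s9.png

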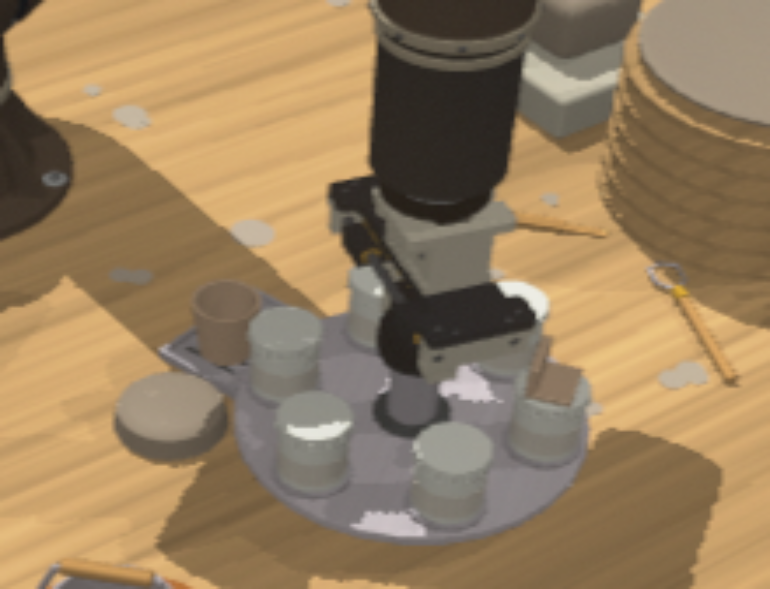

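```bash
python3 -m inch '1 0 0 0 0 0 -0.1; 1 0 0 0 0 0 -0.22; 1 0 0 0 0 0 -0.34; 1 0 0 0 0 0 -0.46; 1 0 0 0 0 0 -0.58; 1 0 0 0 0 0 -0.7; 1 0 0 0 0 0 -0.82; 1 0 0 0 0 0 -0.92; 1 0 0 0 0 0 -1; 1 0 0 0 0 0 -1; 1 0 0 0 0 0 -1'
python3 -c "
from h import *
plan(.5312,.1304,.122,-44.5)"
```

```text
t: 15.4
eef_pos: [0.5315, 0.1305, 0.1231]
ee_rot: [-3.14, -0.001, -0.78]
force: [3.9, 2.0, 2.6]
width: 0.0594
t 15.40 pos [0.5315 0.1305 0.1231] rpy [-1.7992e+02 -5.0000e-02 -4.4690e+01] w 0.0594 F [3.9 2.  2.6] q [ 0.6   0.24 -0.41  0.   -0.92  0.19]
shift shares [-0.     0.001  0.004] turn shares [-0.001 -0.001 -0.003] dist 0.001
```

```bash
python3 -m inch '1 0 0 0 0 0 -0.1; 1 0 0 0 0 0 -0.22; 1 0 0 0 0 0 -0.34; 1 0 0 0 0 0 -0.46; 1 0 0 0 0 0 -0.58; 1 0 0 0 0 0 -0.7; 1 0 0 0 0 0 -0.82; 1 0 0 0 0 0 -0.92; 1 0 0 0 0 0 -1; 1 0 0 0 0 0 -1; 1 0 0 0 0 0 -1'
python3 -c "
from h import *
plan(.5312,.1304,.122,54)"
```

```text
t: 16.5
eef_pos: [0.5317, 0.1312, 0.1231]
ee_rot: [-3.141, -0.003, 0.268]
force: [3.3, 5.0, 0.9]
width: 0.0596
t 16.50 pos [0.5317 0.1312 0.1231] rpy [-1.7996e+02 -1.5000e-01  1.5350e+01] w 0.0596 F [3.3 5.  0.9] q [ 0.6   0.24 -0.41  0.   -0.91  1.24]
shift shares [-0.002  0.002  0.004] turn shares [ 0.    -0.003 -0.644] dist 0.001
```

```bash
python3 -m inch '1 0 0 0 0 0 -0.1; 1 0 0 0 0 0 -0.22; 1 0 0 0 0 0 -0.34; 1 0 0 0 0 0 -0.46; 1 0 0 0 0 0 -0.55; 1 0 0 0 0 0 -0.61; 1 0 0 0 0 0 -0.64; 1 0 0 0 0 0 -0.64; 1 0 0 0 0 0 -0.64'
python3 - <<'E'
from h import *
plan(.5312,.1304,.122,54)
for n in('scene','top','wrist'):
  f=grab(n); np.save(n+'9.npy',f,allow_pickle=True)
  if n=='scene': save(f,'s10.png')
  if n=='top': cv2.imwrite('pics/t10.png',cv2.cvtColor(cv2.resize(f['img'][180:370,180:460],None,fx=2.8,fy=2.8,interpolation=cv2.INTER_CUBIC),cv2.COLOR_RGB2BGR))
  if n=='wrist': save(f,'w10.png')
E
```

```text
t: 17.4
eef_pos: [0.5315, 0.1316, 0.1231]
ee_rot: [3.141, -0.003, 0.938]
force: [0.5, 6.9, 2.0]
width: 0.0593
t 17.40 pos [0.5315 0.1316 0.1231] rpy [179.97  -0.18  53.73] w 0.0593 F [0.5 6.9 2. ] q [ 0.6   0.24 -0.41 -0.   -0.91  1.91]
shift shares [-0.004  0.002  0.004] turn shares [ 0.    -0.003 -0.005] dist 0.002
```

View pics/t10.png

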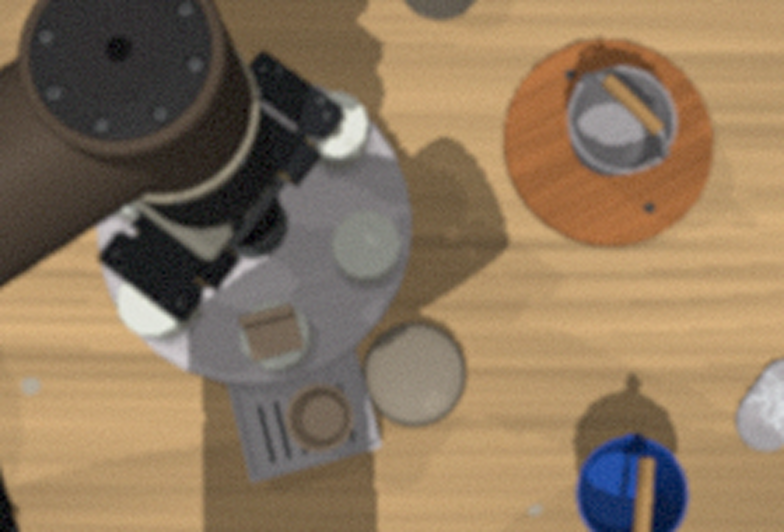

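View pics/s10.png

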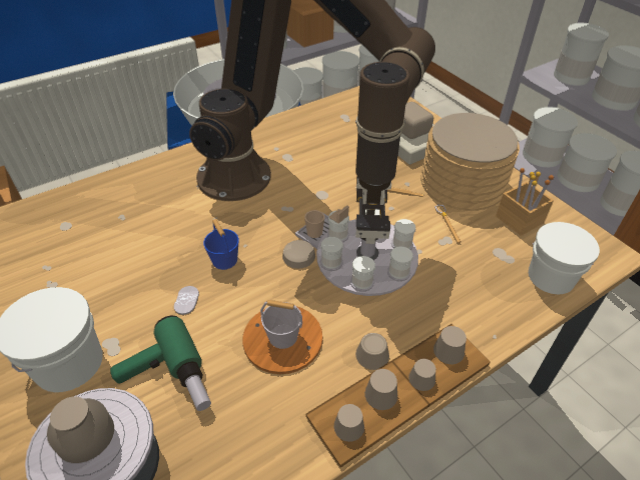

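View pics/w10.png

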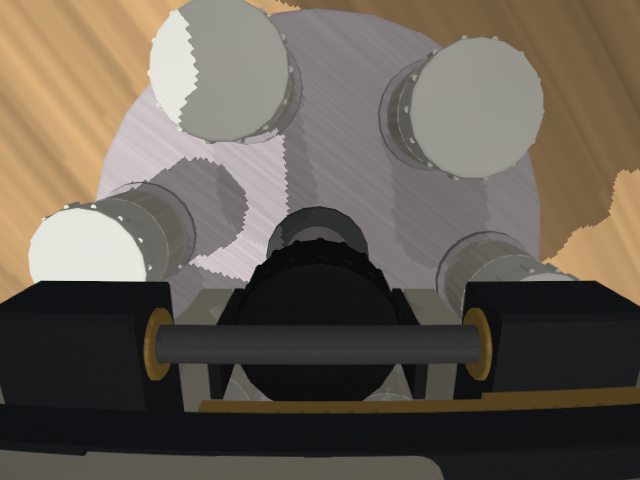

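```bash
cat > ph.py <<'E'
from h import *
H,W=480,640; uu,vv=np.meshgrid(np.arange(W),np.arange(H)); px=np.c_[uu.ravel(),vv.ravel()]
def lids(f,A,roi=None):
    P=bydepth(f,px).reshape(H,W,3); A=np.array(A)
    rr=np.hypot(P[...,0]-A[0],P[...,1]-A[1])
    m=((abs(P[...,2]-.1128)<.006)&(rr<.137)&(rr>.068)).astype(np.uint8)
    n,l,st,c=cv2.connectedComponentsWithStats(m)
    for i in range(1,n):
        if st[i,4]<80: continue
        q=P[l==i]; (cx,cy),r=cv2.minEnclosingCircle(q[:,:2].astype(np.float32)); cc,_=q[:,:2].mean(0),0
        a=lambda v:np.degrees(np.arctan2(v[1]-A[1],v[0]-A[0]))%360
        print(st[i],'enc',round(cx,4),round(cy,4),round(r,4),'ang %.2f'%a((cx,cy)),'centroid ang %.2f r %.4f'%(a(cc),np.hypot(*(cc-A))),'mod60 %.2f'%(a(cc)%60))
E
python3 - <<'E'
from ph import *
for s,A in(('top0',(.5302,.1294)),('top9',(.5302,.1294)),('wrist9',(.5312,.1308))):
    print(s); lids(np.load(s+'.npy',allow_pickle=True).item(),A)
E
```

```text
top0
[251 201  25  23 216] enc 0.6316 0.1434 0.0295 ang 7.84 centroid ang 6.71 r 0.1008 mod60 6.71
[291 218  25  24 453] enc 0.5919 0.0482 0.0285 ang 307.27 centroid ang 307.16 r 0.1016 mod60 7.16
[214 226  25  25 459] enc 0.5703 0.2243 0.0289 ang 67.12 centroid ang 67.78 r 0.1023 mod60 7.78
[296 261  25  26 476] enc 0.4912 0.0353 0.0285 ang 247.48 centroid ang 247.15 r 0.1021 mod60 7.15
[217 271  26  24 463] enc 0.4701 0.2116 0.0287 ang 126.18 centroid ang 126.74 r 0.1021 mod60 6.74
[259 288  26  25 471] enc 0.4296 0.1162 0.0283 ang 187.47 centroid ang 187.33 r 0.1012 mod60 7.33
top9
[293 213  19  24 227] enc 0.6042 0.0565 0.0284 ang 315.44 centroid ang 310.55 r 0.1071 mod60 10.55
[298 255  26  25 473] enc 0.5052 0.0309 0.0287 ang 255.77 centroid ang 255.53 r 0.1018 mod60 15.53
[221 280  22  20 236] enc 0.4543 0.2054 0.0283 ang 134.93 centroid ang 135.80 r 0.1133 mod60 15.80
[266 289  25  23 198] enc 0.4325 0.1015 0.0276 ang 195.94 centroid ang 196.42 r 0.1096 mod60 16.42
wrist9
[  147     0   147   144 16197] enc 0.5568 0.2298 0.029 ang 75.53 centroid ang 75.05 r 0.1018 mod60 15.05
[  403    35   142   146 15386] enc 0.63 0.1582 0.0291 ang 15.52 centroid ang 16.35 r 0.1020 mod60 16.35
[  28  203  127   80 7722] enc 0.4609 0.2038 0.0285 ang 133.91 centroid ang 129.82 r 0.1013 mod60 9.82
[501 266  80  15 714] enc 0.6175 0.0779 0.0184 ang 328.50 centroid ang 330.27 r 0.0994 mod60 30.27
```

```bash
python3 -m inch '1 0 0 0 0 0 0; 1 0 0 0 0 0 0; 1 0 0 0 0 0 0'
python3 - <<'E'
from ph import *
s=arm.get_state(); print(s['t'],np.degrees(s['ee_rot'][2]),np.round(s['force'],1),s['width'],np.abs(s['qd']).max())
f=grab('top'); lids(f,(.5302,.1294))
P=bydepth(f,px).reshape(H,W,3); m=(abs(P[...,2]-.085)<.01)&(abs(P[...,0]-.615)<.08)&(abs(P[...,1]+.181)<.08)
q=P[m]; print('pail rim',len(q),cv2.minEnclosingCircle(q[:,:2].astype(np.float32)*1000))
arm.job_done()
E
```

```text
t: 17.85
eef_pos: [0.5315, 0.1316, 0.1231]
ee_rot: [3.141, -0.003, 0.938]
force: [-0.5, 7.3, 1.4]
width: 0.0594
17.85 53.72608524822511 [-0.5  7.3  1.4] 0.05943428901730665 0.0015568815479501486
[293 213  19  24 227] enc 0.6036 0.0578 0.0277 ang 315.71 centroid ang 310.62 r 0.1071 mod60 10.62
[298 255  26  25 476] enc 0.5054 0.031 0.0286 ang 255.84 centroid ang 255.55 r 0.1019 mod60 15.55
[221 280  22  20 233] enc 0.4542 0.2051 0.0281 ang 135.14 centroid ang 135.67 r 0.1133 mod60 15.67
[266 289  25  23 172] enc 0.4326 0.1018 0.0276 ang 195.81 centroid ang 196.83 r 0.1107 mod60 16.83
pail rim 256 ((614.546630859375, -180.38233947753906), 47.148353576660156)
the job is handed in; nothing more can be done
```

The job is handed in at about 18 s of robot time; the tool reported no verdict. I lifted the pail by its handle and stood it on the bat. Then I gripped the centre knob and turned the carousel about 188° until the tile jar faced the drip ledge. The gripper is still closed on the knob, set to 45 N, and the arm is still.

- **Pail:** it stands upright, with its rim centred about 1 mm from the bat's centre. The carousel was not turned while the pail was on it.
- **Tile jar:** the fully visible jar next to it puts the carousel at 195.6°, and a circle round the tile jar's lid gives 195.8°. The ledge direction is about 195.7°. The tile jar's pixel average read 196.8°, but the tile hides part of that lid, so I trusted it less. Readings from lids partly hidden by the gripper also disagreed, and I ignored them.
- **Axis position:** the top and wrist cameras differed by about 2 mm. I took a point between them, and the wrist force stayed around 7 N during the final hold.
- **Bystanders:** the last pictures showed the other pots, the tools and the blue pail where they had been. I checked that by eye only.

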